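# Fetch the ball stopper on its tray from the cellar locker

### The job

Pull the red locker's hooded front door all the way down and leave it down, then take out the small wooden tray by its upright grip without letting the loose glass ball roll out of its pocket. Finish while still holding the tray still and level, centred about 10 cm above the round white marble coaster, so that the cellar hand can take the stopper from it; do not let it rest on anything, and leave the bottle and the other things on the bench where they are.

Things in the scene. Friction and masses are not known exactly. Their poses are not given: they have to be found in the camera images.
- locker: Red locker fixed on the bench, 220 mm wide, 200 deep, side walls 10 thick and 132 high. Origin: on the bench under the middle of its front edge; x to its back, y along its front, z up. Inner floor 12 mm above the bench; fixed front sill 28 mm high, 10 thick; fixed roof (top at 140 mm) only over x = 130 to 200 mm. The door covers the front and the rest of the top.
- door (a joint): Bottom-hinged hooded door: 0 closed, 1.55 rad all the way down (panel level, towards the robot), its stop. It turns about the hinge line (locker's y), top going to the locker's -x. 0.28 kg, friction 0.08 N m; tipped past about 0.75 rad it falls open by its weight. Front panel 106 mm high.
- door_hinge (a point): Middle of the hinge line, 32 mm above the bench, 6 mm in front of the locker's front edge. The door's hood is an 8 mm board at 100 to 108 mm from the hinge, reaching 128 mm back over the locker; it stands upright at the far end when the door is down.
- door_tab (a point): Centre of the brass pull tab on the door, 156 mm from the hinge line in the panel's plane: straight above the hinge when closed, straight in front of it (locker's -x) when down. Tab 18 mm wide (along the hinge line), 10 mm thick, standing 66 mm out of the hood, reaching 18 mm beyond this point.
- tray: Loose wooden tray, 76 mm (x) by 150 mm (y), base 8 mm thick, about 0.2 kg, on the locker's inner floor. Origin: centre of its underside, about 64 mm behind the locker's front edge; z up. Dark upright grip at its centre. Pockets at y = +48 and -48 mm inside brass rings 3 mm high, 38 mm inside, 46 mm outside diameter; the ball is in the +y one, the other is empty.
- tray_grip (a point): Point on the tray's upright grip, 76 mm above the tray's underside and 12 mm below the grip's top. The grip is 16 mm thick along the tray's y and 30 mm along its x; take it from above, closing along y.
- tray_pocket (a point): Centre of the +y pocket at the height of the resting ball's centre (20 mm above the tray's underside).
- stopper_center (a point): Centre of the loose green glass ball stopper, 24 mm diameter, 20 g; it can roll about in its pocket and leaves it if the tray tips too far or is jerked.
- coaster: Round white marble coaster with a dark rim, fixed, 140 mm diameter, 4 mm thick; origin at the centre of its underside. It lies to the left or to the right of the locker.
- bottle: Green wine bottle, standing, 76 mm diameter, 290 mm high, on the other side from the coaster; leave alone. Origin at the centre of its underside.
- decanter: Clear glass decanter, 120 mm diameter, 180 mm high; leave alone. Origin at the centre of its underside.
- tumbler: Glass tumbler, 72 mm diameter, 95 mm high; leave alone. Origin at the centre of its underside.
- jar: Amber jar with brass lid, 84 mm diameter, 90 mm high; leave alone. Origin at the centre of its underside.
- corkscrew: Corkscrew lying on the bench, about 110 mm long, wooden cross handle; leave alone. Origin under the middle of its handle.
Things that resemble listed ones, but are neither listed nor needed, are in the scene too. Of the things that look like the coaster, take the one that is nearest to the robot's base at the start.

How it is judged (in metres and radians):
On the way, in this order (a step that is already met when the one before it is completed fails the run):
1. the door is pulled all the way down (value of joint door above 1.35 rad), for 0.2 s.
2. the tray is lifted out of the locker by its grip, the ball in its pocket (height (world z) of tray above 0.05 m and contact force between the fingers and tray above 1 N and distance between stopper_center and tray_pocket below 0.017 m), for 0.2 s.
3. the tray is held over the marble coaster (all of step 2 and horizontal distance between tray and coaster below 0.04 m), for 0.2 s.
At the end, for the whole second after the job is handed in: The gripper still holds the tray, resting on nothing else, within 40 mm of the coaster's centre, its underside 50 to 180 mm above the bench, level within 0.12 rad, still (20 mm/s, 0.2 rad/s); the ball is within 17 mm of its pocket's centre; the door is down (over 1.35 rad) (all of step 3 and value of joint door above 1.35 rad and height (world z) of tray below 0.18 m and angle between tray's own z axis and vertical below 0.12 rad and linear speed of tray below 0.02 m/s and angular speed of tray below 0.2 rad/s and contact force between tray and bottle below 0.1 N and contact force between tray and locker below 0.1 N and contact force between tray and decanter below 0.1 N and contact force between tray and jar below 0.1 N and contact force between tray and tumbler below 0.1 N); the arm keeps its last pose, push and grip.
It fails at once if the ball leaves its pocket (distance between stopper_center and tray_pocket above 0.022 m).
It fails at once if the bottle, decanter, tumbler, jar or corkscrew is disturbed (moved over 30 mm) (distance of any of bottle, decanter, tumbler, jar, corkscrew from where it was at the start of the episode above 0.03 m).
It also fails if it takes over 58 s, if anything falls off the work surface, if the arm or the gripper's body presses on something with over 40 N, if the wrist force passes 120 N, or if a joint passes its speed limit or range.

### The arm

A 7-joint arm with a two-finger parallel gripper is mounted at the origin on the work surface. World frame = base frame: x ahead of the robot, y to its left, z up, the work surface at z = 0. Lengths are in mm, angles in rad, forces in N, time in s.
With the tool pointing down it reaches from about 400 to 875 mm from the base axis. Payload 19.3 kg.
Tool frame: the origin (TCP) lies between the finger pads; the fingertips stand 25 mm ahead of it and the grasp point (between the pads) lies 6 mm ahead of it; z points along the fingers, y is the line along which they close (so a half turn about z gives the same grasp; the last joint's range is limited). The gripper opens to 85 mm and grips with 20 to 120 N. Pads are 22 mm wide; open, the fingers measure 114 mm over their backs; the gripper's body (76 mm by 85 mm) begins 54 mm behind the grasp point. The pads swing forward as they close: fully open they stand 13 mm farther back than shut.
Start: joints at [1.18, 0.521, -0.036, 1.599, 0.021, 1.021, -0.113], TCP at [197.05, -593.115, 218.291] pointing down, gripper open.
Joint ranges: [-2.91, 2.91], [-0.3, 2.13], [-1.5, 1.42], [0.17, 2.43], [-1.26, 4.41], [0.16, 1.93], [-2.52, 2.52]. Speed limits (rad/s): [1.89, 1.89, 2.39, 2.39, 3.01, 3.01, 3.01].

### API

Orientations are given as a unit quaternion [x, y, z, w].
In Python, from plant import r gives the robot as it stands.
- The arm moves only by the tool send_rows, never from a script. Its arguments are lists of equal length, an entry for each row: "turn": the turn, a rotation vector about the world's x, y, z in units of 45 degrees (1.0 is 45 degrees), a list of three; "xyz": the shift along the world's x, y, z in units of 0.4 m (1.0 is 0.4 m), a list of three; "grip": the finger opening in mm, from 0 to 85.4. In form: {"turn": [[rx, ry, rz], ...], "xyz": [[tx, ty, tz], ...], "grip": [grip, ...]}. A call has 1 to 20 rows; each row is the pose to reach, as a shift and turn from the pose commanded when the call began; what a row does not reach only later rows make up. A row lasts 1/12 s, in which the tool goes at most 41.7 mm and 7.16 degrees, less where a joint would pass 70% of its speed; a pose out of reach is approached as far as the arm can. A call with a number of a shift or a turn outside -1 to 1 is refused whole. A call with a gripper value outside its range is refused whole. The fingers move at their own pace and stop on an object; "grip_force" is the grip in N (left out, the last holds). Time passes only in rows, so rows that repeat a pose let the fingers close. It gives the time, the measured TCP pose, the force, the opening and the grip force at its end, in the units of the state.
- r.sense(): the state, without advancing time (a new reading comes with each control period).
- r.get_image(name): name is "side" or "top"; returns the picture (384x512x3 uint8, blue, green, red); there is no depth.
- r.camera_info(name): a dict with "fovy" (degrees; the focal length in pixels is half the picture's height over the tangent of half this angle, whatever the lens; pixels are square), "cx", "cy" (the principal point, pixels), "camera_from_world" (4x4, takes a point from world to camera coordinates). Camera axes: x right, y up, looking along -z (the intrinsics and any distortion apply to the point x, -y, -z); pixel columns grow to the right and rows downward; lengths in mm; the calibration is good to about 2 mm. A picture is of the moment at which its call begins. camera_info takes no time and is no camera call.
- r.hand_in(): hands the job in; it is judged then, once.
Trained networks look in the newest picture that a camera, given by its name, has taken for a name from the list of things; names that differ only in an ending like _2 or _b are one class to them, and where a whole thing is asked for, a point or a joint stands for the part that bears it (a point fixed in the world has none). Each returns a list of dicts, best first, with "score" (0 to 1); they miss things now and then, are a little off and sometimes report something else, mostly with a low value. They report only what shows in the picture. A call takes as long as a camera call. They do not tell look-alikes from the thing itself.
- r.masks_of(thing, camera): "region" (384x512 bool, what is visible of it) and "extent" ([centre column, centre row, width, height] in pixels, round what is visible of it).
- r.mark_of(thing, camera): "position" ([column, row] in pixels: a listed point, or the origin of a listed thing).
The state is a dict: "time": time; "joints": joint angles; "qvel": joint speeds; "joint_torque": joint torques, N m; "eef_pos": TCP position; "eef_rot": TCP orientation; "force": force on the tool from outside, world axes, zero at the start; "torque": the same for the moment, N m; "width": opening from 0.0 (shut) to 1.0 (fully open); "grip_force": force on a finger pad.
Only numpy, scipy, OpenCV 4.12 (cv2) and the standard library are available. Lean on these libraries where they do the work, as an engineer would, in place of code of your own. Each camera call takes 0.05 s, during which the arm holds its last target. There are 200 camera calls.

## Working session

There is one attempt and no reset: what is moved stays moved. The work goes in short steps, Python scripts to look and compute and a tool call to move; the robot and the scene stay as the last step left them, time stands still between calls to the robot, and variables do not carry over. Pictures are saved under pics/ and viewed, at most 10 in all, crops included, and the job is handed in when it is done.

Besides the shell and the picture viewer there is one more tool, called after "Emit:" by a JSON object that holds its "api" and its "payload", one argument or row to a line. send_rows: Moves the arm, as the interface text tells. Its arguments: {"type":"object","properties":{"turn":{"type":"array","items":{"type":"array","items":{"type":"number"}}},"xyz":{"type":"array","items":{"type":"array","items":{"type":"number"}}},"grip":{"type":"array","items":{"type":"number"}},"grip_force":{"type":"number"}},"required":["turn","xyz","grip"]}

```bash
ls; mkdir -p pics; python3 - <<'E'
from plant import r
import cv2,numpy as np
for c in("side","top"):
    im=r.get_image(c); cv2.imwrite(f"pics/{c}0.png",im)
    i=r.camera_info(c); print(c,i)
    for t in["door_hinge","door_tab","tray_grip","tray","tray_pocket","stopper_center","coaster","locker","bottle","decanter","tumbler","jar","corkscrew"]:
        print(t,[(np.round(m["position"],1).tolist(),round(m["score"],2)) for m in r.mark_of(t,c)][:4])
print(r.sense())
E
```

```text
pics
side {'fovy': 55.50370617335293, 'cx': 260.9995021989346, 'cy': 187.14807551710436, 'camera_from_world': array([[ 9.38021390e-01, -3.45935003e-01,  2.10913523e-02,
        -4.90702863e+02],
       [ 2.23558003e-01,  6.50447431e-01,  7.25906301e-01,
        -1.81348791e+02],
       [-2.64835215e-01, -6.76200497e-01,  6.87470142e-01,
        -1.38193733e+03],
       [ 0.00000000e+00,  0.00000000e+00,  0.00000000e+00,
         1.00000000e+00]])}
door_hinge [([277.1, 187.8], 0.59)]
door_tab [([275.4, 156.6], 0.82), ([215.5, 161.5], 0.47)]
tray_grip []
tray []
tray_pocket [([276.5, 158.9], 0.23)]
stopper_center []
coaster [([305.0, 242.9], 0.83), ([265.7, 323.5], 0.79), ([277.9, 158.0], 0.66), ([263.4, 275.3], 0.59)]
locker [([280.9, 191.4], 0.86)]
bottle []
decanter [([229.3, 136.5], 0.94)]
tumbler [([337.5, 292.7], 0.57)]
jar [([199.1, 140.6], 0.69)]
corkscrew [([279.2, 186.7], 0.66), ([228.6, 135.1], 0.24)]
top {'fovy': 46.095742192856, 'cx': 248.72364572816247, 'cy': 191.42320942305815, 'camera_from_world': array([[ 2.14732090e-02, -9.99758170e-01,  4.74375586e-03,
        -4.573
[... 725 characters left out ...]
4, 'joints': array([ 1.17980803,  0.52143925, -0.03626071,  1.59952071,  0.02120935,
        1.02114796, -0.11277474]), 'qvel': array([ 0.00032275,  0.00080386,  0.00010063, -0.000169  ,  0.0018203 ,
       -0.00097719,  0.00051423]), 'joint_torque': array([-2.37046252e-04, -9.26834893e+01,  1.97796419e+00, -3.70233214e+01,
        1.80153869e-02,  2.10214333e-03,  1.91106642e-05]), 'eef_pos': array([ 197.00841076, -593.09667936,  218.25932686]), 'eef_rot': array([ 9.87168120e-01,  1.59684372e-01, -2.92893367e-05, -5.99977165e-05]), 'force': array([-0.29737776,  0.61845196,  0.53322593]), 'torque': array([ 0.05809895,  0.00369425, -0.02769372]), 'grip_force': 0.0, 'width': 1.003128913876968}
```

View pics/side0.png

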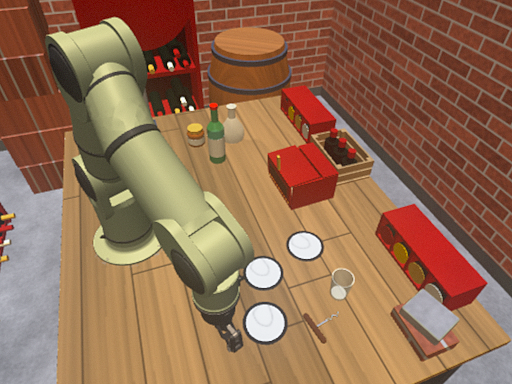

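View pics/top0.png

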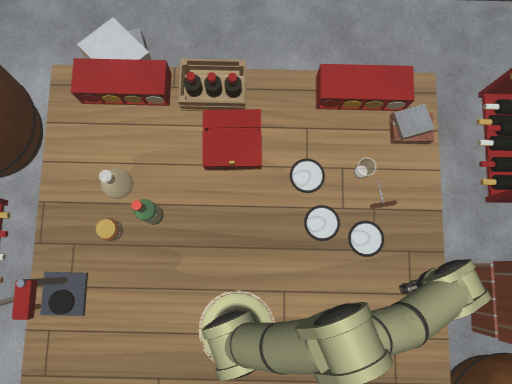

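```bash
cat > h.py <<'E'
import numpy as np,cv2
from plant import r
from scipy.optimize import minimize
def cam(c):
    i=r.camera_info(c); f=192/np.tan(np.radians(i["fovy"]/2)); return f,i["cx"],i["cy"],np.array(i["camera_from_world"])
def proj(P,c):
    f,cx,cy,M=cam(c); P=np.atleast_2d(P); q=P@M[:3,:3].T+M[:3,3]
    return np.c_[cx+f*q[:,0]/-q[:,2],cy-f*q[:,1]/-q[:,2]]
def ray(px,c):
    f,cx,cy,M=cam(c); R=M[:3,:3]; d=R.T@np.array([(px[0]-cx)/f,-(px[1]-cy)/f,-1]); return -R.T@M[:3,3],d/np.linalg.norm(d)
def onz(px,c,z):
    o,d=ray(px,c); return o+d*(z-o[2])/d[2]
def tri(a,b):
    o1,d1=ray(a,"side");o2,d2=ray(b,"top")
    s=np.linalg.lstsq(np.c_[d1,-d2],o2-o1,rcond=None)[0]
    p,q=o1+s[0]*d1,o2+s[1]*d2; return (p+q)/2,np.linalg.norm(p-q)
E
python3 - <<'E'
from h import *
np.set_printoptions(precision=1,suppress=True)
for m in [(321.4,224.9),(305.3,172.9),(364.3,236.2)]:
    p=onz(m,"top",2);print("coaster top",p,np.hypot(*p[:2]))
for m in [(305,242.9),(265.7,323.5),(263.4,275.3)]:
    print("coaster side",onz(m,"side",2))
print("bottle",onz((156.5,217.3),"top",0),"dec",onz((119.8,186.1),"top",0))
print("tab",tri((275.4,156.6),(233.5,166.6)),tri((279,160),(232,162)))
print("hinge",tri((277.1,187.8),(234.8,168.1)))
M={}
for c,b in(("side",(255,125,350,215)),("top",(195,100,270,175))):
    im=cv2.imread(f"pics/{c}0.png"); h=cv2.cvtColor(im,cv2.COLOR_BGR2HSV)
    m=(((h[...,0]<6)|(h[...,0]>172))&(h[...,1]>170)&(h[...,2]>50)).astype(np.uint8)
    k=np.zeros_like(m);k[b[1]:b[3],b[0]:b[2]]=m[b[1]:b[3],b[0]:b[2]]
    n,l,s,_=cv2.connectedComponentsWithStats(k);j=1+np.argmax(s[1:,4]);M[c]=(l==j).astype(np.uint8);print(c,s[j])
    # tab colour
    y=((h[...,0]>15)&(h[...,0]<35)&(h[...,1]>120)&(h[...,2]>90));y[:b[1]]=0;y[b[3]:]=0;y[:,:b[0]]=0;y[:,b[2]:]=0
    v=np.argwhere(y);print("brass",len(v),v.min(0) if len(v) else 0,v.max(0) if len(v) else 0, v.mean(0))
S=8
def cost(p,ret=0):
    x,y,a=p;a/=100
    R=np.array([[np.cos(a),-np.sin(a)],[np.sin(a),np.cos(a)]]);t=0
    for c in M:
        P=np.array([[R@(u,w)+(x,y)]for u in(-10,200) for w in(-110,110)]).reshape(-1,2)
        P=np.vstack([np.c_[P,np.full(4,z)]for z in(0,140)])
        q=cv2.convexHull(((proj(P,c)+.5)*4).astype(np.float32)).astype(np.int32)
        big=np.zeros((1536,2048),np.uint8);cv2.fillConvexPoly(big,q,255)
        s=cv2.resize(big,(512,384),interpolation=cv2.INTER_AREA)/255.
        e=np.abs(s-M[c]).sum()/M[c].sum(); t+=e
        if ret: print(c,e)
    return t
b=None
for a0 in(-30,-15,0,15,30):
    o=minimize(cost,[620,0+20,a0],method="Nelder-Mead",options=dict(initial_simplex=[[640,20,a0],[680,20,a0],[640,60,a0],[640,20,a0+15]],maxiter=250))
    if b is None or o.fun<b.fun:b=o
print(b.x,b.fun);cost(b.x,1)
E
```

```text
coaster top [ 403.7 -322.4    2. ] 516.607830493234
coaster top [ 610.7 -259.     2. ] 663.3645567971237
coaster top [ 363.1 -490.     2. ] 609.8547750973164
coaster side [ 605.7 -253.3    2. ]
coaster side [ 354.8 -498.7    2. ]
coaster side [ 409.  -333.3    2. ]
bottle [419.6 326.1   0. ] dec [540.9 478.8   0. ]
tab (array([584. ,  21.2, 212.6]), np.float64(2.5055556211900356)) (array([605.3,  28.4, 185. ]), np.float64(0.8315131086542003))
hinge (array([609.6,  23.7,  38.9]), np.float64(12.50071205452571))
side [ 268  125   70   84 3028]
brass 2961 [125 255] [214 349] [176.5 286.5]
top [ 203  110   58   56 3140]
brass 31 [161 229] [169 256] [166.1 239.7]
[625.   35.6   1.7] 0.5165740561552894
side 0.3462131219726992
top 0.17036093418259024
```

```bash
cat > fit.py <<'E'
from h import *
np.set_printoptions(precision=1,suppress=True)
M={}
for c,b in(("side",(262,143,340,210)),("top",(195,100,270,175))):
    im=cv2.imread(f"pics/{c}0.png"); h=cv2.cvtColor(im,cv2.COLOR_BGR2HSV)
    m=(((h[...,0]<5)|(h[...,0]>174))&(h[...,1]>205)&(h[...,2]>50)).astype(np.uint8)
    k=np.zeros_like(m);k[b[1]:b[3],b[0]:b[2]]=m[b[1]:b[3],b[0]:b[2]]
    k=cv2.morphologyEx(k,cv2.MORPH_CLOSE,np.ones((5,5),np.uint8))
    n,l,s,_=cv2.connectedComponentsWithStats(k);j=1+np.argmax(s[1:,4]);M[c]=(l==j).astype(np.uint8);print(c,s[j])
def hull(p,c):
    x,y,a=p;a/=100
    R=np.array([[np.cos(a),-np.sin(a)],[np.sin(a),np.cos(a)]])
    P=np.array([R@(u,w)+(x,y) for u in(-10,200) for w in(-110,110)])
    P=np.vstack([np.c_[P,np.full(4,z)]for z in(0,140)])
    return cv2.convexHull(((proj(P,c)+.5)*4).astype(np.float32)).astype(np.int32)
def cost(p,cs=("side","top")):
    t=0
    for c in cs:
        big=np.zeros((1536,2048),np.uint8);cv2.fillConvexPoly(big,hull(p,c),255)
        s=cv2.resize(big,(512,384),interpolation=cv2.INTER_AREA)/255.
        t+=np.abs(s-M[c]).sum()/M[c].sum()
    return t
for cs in(("side","top"),("side",),("top",)):
    b=None
    for a0 in(-30,-10,10,30):
        o=minimize(cost,[620,20,a0],args=(cs,),method="Nelder-Mead",options=dict(initial_simplex=[[600,20,a0],[640,20,a0],[600,60,a0],[600,20,a0+15]],maxiter=200))
        if b is None or o.fun<b.fun:b=o
    print(cs,b.x,b.fun)
    if len(cs)==2:best=b.x
out=[]
for c,b in(("side",(215,110)),("top",(170,85))):
    im=cv2.resize(cv2.imread(f"pics/{c}0.png"),None,fx=4,fy=4,interpolation=cv2.INTER_CUBIC)
    cn,_=cv2.findContours(cv2.resize(M[c],None,fx=4,fy=4,interpolation=0),0,1);cv2.drawContours(im,cn,-1,(255,255,0),1)
    cv2.polylines(im,[hull(best,c)],True,(0,255,0),1)
    out.append(im[b[1]*4:b[1]*4+440,b[0]*4:b[0]*4+400] if c=="top" else im[120*4:120*4+440,252*4:252*4+400])
cv2.imwrite("pics/fit.png",np.hstack(out))
E
python3 fit.py
```

```text
side [ 268  143   70   53 2230]Traceback (most recent call last):
  File "fit.py", line 9, in <module>
    n,l,s,_=cv2.connectedComponentsWithStats(k);j=1+np.argmax(s[1:,4]);M[c]=(l==j).astype(np.uint8);print(c,s[j])
                                                    ~~~~~~~~~^^^^^^^^^
    return _wrapfunc(a, 'argmax', axis=axis, out=out, **kwds)
    return bound(*args, **kwds)
ValueError: attempt to get argmax of an empty sequence
```

```bash
sed -i 's/(h\[...,1\]>205)/(h[...,1]>(170))/; s/(h\[...,0\]<5)/(h[...,0]<6)/' fit.py; python3 fit.py
```

```text
side [ 268  143   70   66 2958]
top [ 203  110   58   56 3174]
('side', 'top') [621.6  36.3   0.1] 0.3383357967473311
('side',) [621.   38.1   0.4] 0.17330337138235957Traceback (most recent call last):
  File "fit.py", line 26, in <module>
    o=minimize(cost,[620,20,a0],args=(cs,),method="Nelder-Mead",options=dict(initial_simplex=[[600,20,a0],[640,20,a0],[600,60,a0],[600,20,a0+15]],maxiter=200))
    res = _minimize_neldermead(fun, x0, args, callback, bounds=bounds,
                               **options)
    fsim[j] = func(sim[j])
              ~~~~^^^^^^^^
    fx = function(np.copy(x), *(wrapper_args + args))
  File "fit.py", line 19, in cost
    big=np.zeros((1536,2048),np.uint8);cv2.fillConvexPoly(big,hull(p,c),255)
                                                              ~~~~^^^^^
  File "fit.py", line 15, in hull
    return cv2.convexHull(((proj(P,c)+.5)*4).astype(np.float32)).astype(np.int32)
                            ~~~~^^^^^
  File "h.py", line 7, in proj
    f,cx,cy,M=cam(c); P=np.atleast_2d(P); q=P@M[:3,:3].T+M[:3,3]
              ~~~^^^
  File "h.py", line 5, in cam
    i=r.camera_info(c); f=192/np.tan(np.radians(i["fovy"]/2)); return f,i["cx"],i["cy"],np.array(i["camera_from_world"])
ValueError: time passes only in moves, steps and waits
```

```bash
python3 - <<'E'
s=open('h.py').read().replace("def cam(c)","import functools\n@functools.cache\ndef cam(c)");open('h.py','w').write(s)
E
python3 fit.py
```

```text
side [ 268  143   70   66 2958]
top [ 203  110   58   56 3174]
('side', 'top') [621.6  36.3   0.1] 0.3383357967473311
('side',) [621.   38.1   0.4] 0.17330337138235957
('top',) [629.4  32.2   1.6] 0.1552985655509841
```

View pics/fit.png

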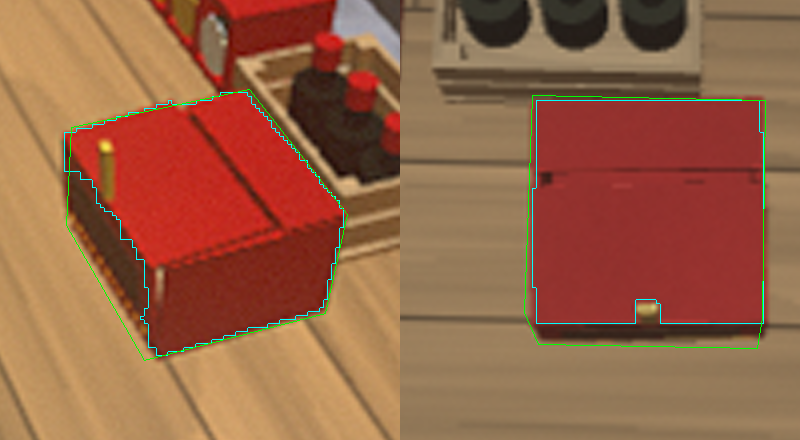

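```bash
cat > fit2.py <<'E'
from h import *
from scipy.optimize import least_squares
np.set_printoptions(precision=2,suppress=True)
O=[("side",(200,110,140),(249,91)),("side",(200,-110,140),(343,213)),("side",(-10,-110,140),(152,268)),("side",(-10,110,140),(66,133)),
("side",(0,-110,0),(155,357)),("side",(200,-110,0),(327,312)),
("top",(200,110,140),(136,99)),("top",(200,-110,140),(365,98)),("top",(-10,110,140),(134,323)),("top",(-10,-110,140),(363,323))]
off={"side":(252,120),"top":(170,85)}
uv=np.array([np.array(o[2])/4+off[o[0]]-.375 for o in O])
def res(p,full=False):
    x,y,a,f=p[:4];out=[]
    for o,u in zip(O,uv):
        X,Y,Z=o[1]
        if X==-10:X=f
        w=(x+X*np.cos(a)-Y*np.sin(a),y+X*np.sin(a)+Y*np.cos(a),Z)
        q=proj(w,o[0])[0]-u
        if len(p)>4: q=q+(p[4:6] if o[0]=="side" else p[6:8])
        out.append(q)
    return np.array(out) if full else np.ravel(out)
o=least_squares(res,[620,36,0,-10]);print(o.x);print(res(o.x,True))
for k in((0,1,2,3,4,5),(6,7,8,9)):
    s=least_squares(lambda p:np.ravel(res(p,True)[list(k)]),[620,36,0,-10]);print(k,s.x,s.cost)
print("tabtop",tri((278.4,156.2),(231.6,161.5)))
s=r.sense();print(s["eef_pos"],proj(s["eef_pos"],"side"),proj(s["eef_pos"],"top"))
for c,seeds in(("side",((264,272),(305,245),(265,322))),("top",((322,223),(307,175),(366,238)))):
    im=cv2.imread(f"pics/{c}0.png");h=cv2.cvtColor(im,cv2.COLOR_BGR2HSV)
    w=((h[...,1]<45)&(h[...,2]>120)).astype(np.uint8);n,l,st,ce=cv2.connectedComponentsWithStats(w)
    for x,y in seeds:
        j=l[y,x]; cn,_=cv2.findContours((l==j).astype(np.uint8),0,1);e=cv2.fitEllipse(cv2.convexHull(max(cn,key=len)));print(c,np.array(e[0]),e[1],onz(e[0],c,4))
E
python3 fit2.py
```

```text
[620.17  31.23   0.02 -15.98]
[[-0.61 -0.28]
 [ 1.35  0.33]
 [-0.22 -0.63]
 [-0.45 -0.43]
 [ 0.03  1.1 ]
 [-0.18  0.38]
 [-0.66 -0.13]
 [ 0.37  0.29]
 [-1.22 -0.25]
 [ 1.06 -0.11]]
(0, 1, 2, 3, 4, 5) [620.24  32.17   0.02 -14.98] 2.199026914016606
(6, 7, 8, 9) [620.53  30.66   0.02 -16.97] 1.6094377733682597
tabtop (array([602.27,  29.23, 204.34]), np.float64(1.4114402839586395))
[ 197.01 -593.1   218.26] [[221.27 337.84]] [[412.33 281.81]]
side [262.84 272.5 ] (30.064645767211914, 34.95298767089844) [ 410.65 -323.25    4.  ]
side [304.63 245.34] (26.308469772338867, 33.06003189086914) [ 598.67 -264.59    4.  ]
side [264.73 322.36] (37.37065124511719, 39.0197639465332) [ 352.86 -495.11    4.  ]
top [321.63 222.59] (29.976093292236328, 31.11170768737793) [ 412.6  -322.99    4.  ]
top [306.82 175.26] (29.220508575439453, 30.282962799072266) [ 600.78 -264.83    4.  ]
top [365.69 238.29] (29.93978500366211, 31.490583419799805) [ 354.92 -494.75    4.  ]
```

Emit:
{"api": "send_rows", "payload": {
  "turn": [
    [0,0,-0.38],
    [0,0,-0.38],
    [0,0,-0.38],
    [0,0,-0.38],
    [0,0,-0.38],
    [0,0,-0.38],
    [0,0,-0.38],
    [0,0,-0.38],
    [0,0,-0.38],
    [0,0,-0.38],
    [0,0,-0.38],
    [0,0,-0.38]
  ],
  "xyz": [
    [0.5,0.76,0.3],
    [0.5,0.76,0.3],
    [0.5,0.76,0.3],
    [0.5,0.76,0.3],
    [0.5,0.76,0.3],
    [0.5,0.76,0.3],
    [0.5,0.76,0.3],
    [0.5,0.76,0.3],
    [0.5,0.76,0.3],
    [0.5,0.76,0.3],
    [0.5,0.76,0.3],
    [0.5,0.76,0.3]
  ],
  "grip": [85,85,85,85,85,85,85,85,85,85,85,85],
  "grip_force": 25
}}

```text
time: 2.4
eef_pos: [397.1, -289.0, 338.4]
eef_rot: [1.0, 0.012, 0.0, 0.0]
force: [-0.5, -0.7, -0.6]
width: 0.996
grip_force: 0.0
```

Emit:
{"api": "send_rows", "payload": {
  "turn": [
    [0,0,0],
    [0,0,0],
    [0,0,0],
    [0,0,0],
    [0,0,0],
    [0,0,0],
    [0,0,0],
    [0,0,0],
    [0,0,0],
    [0,0,0],
    [0,0,0],
    [0,0,0],
    [0,0,0],
    [0,0,0]
  ],
  "xyz": [
    [0.52,0.797,-0.2],
    [0.52,0.797,-0.2],
    [0.52,0.797,-0.2],
    [0.52,0.797,-0.2],
    [0.52,0.797,-0.2],
    [0.52,0.797,-0.2],
    [0.52,0.797,-0.2],
    [0.52,0.797,-0.2],
    [0.52,0.797,-0.2],
    [0.52,0.797,-0.2],
    [0.52,0.797,-0.2],
    [0.52,0.797,-0.2],
    [0.52,0.797,-0.2],
    [0.52,0.797,-0.2]
  ],
  "grip": [85,85,85,85,85,85,85,85,85,85,85,85,85,85]
}}

```text
time: 3.57
eef_pos: [604.8, 27.7, 258.5]
eef_rot: [1.0, 0.01, 0.0, 0.0]
force: [0.2, -0.4, 0.5]
width: 0.996
grip_force: 0.0
```

```bash
python3 - <<'E'
from h import *
o=[]
for c in("side","top"):
    im=r.get_image(c);s=r.sense()["eef_pos"];u=proj([s+[0,0,-25],s],c);print(c,u,proj([[605,29.5,206],[605,29.5,140]],c))
    x,y=u[0].astype(int);a=cv2.resize(im[y-50:y+50,x-50:x+50],(400,400),interpolation=2);o.append(a)
cv2.imwrite("pics/a1.png",np.hstack(o));print(s)
E
```

```text
side [[279.74707126 150.23050545]
 [280.11911752 144.98427174]] [[279.22289236 155.64657464]
 [278.31229911 168.5480175 ]]
top [[231.57948835 159.01668424]
 [231.3414962  157.29514304]] [[231.47762672 160.83372556]
 [232.06581563 164.98880739]]
[604.92958359  28.23030347 258.67878363]
```

View pics/a1.png

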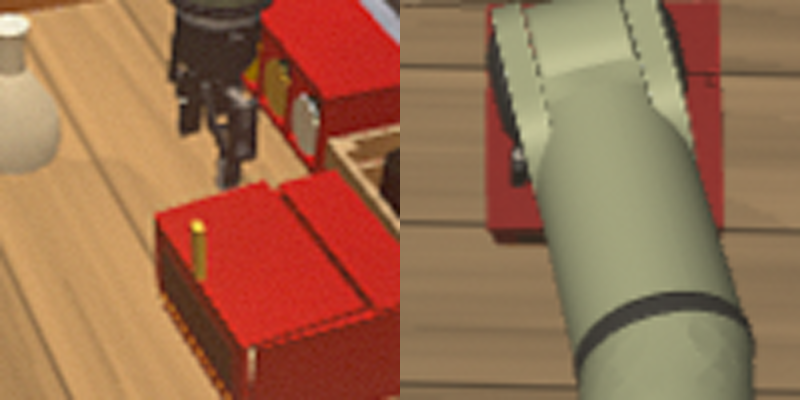

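Emit:
{"api": "send_rows", "payload": {
  "turn": [
    [0,0,0],
    [0,0,0],
    [0,0,0],
    [0,0,0],
    [0,0,0],
    [0,0,0],
    [0,0,0],
    [0,0,0]
  ],
  "xyz": [
    [0,0,0],
    [0,0,0],
    [0,0,0],
    [0,0,0],
    [0,0,0],
    [0,0,0],
    [0,0,0],
    [0,0,0]
  ],
  "grip": [10,10,10,10,10,10,10,10]
}}

```text
time: 4.33
eef_pos: [605.1, 29.7, 258.3]
eef_rot: [1.0, 0.011, -0.0, -0.0]
force: [-0.8, 0.3, 0.2]
width: 0.115
grip_force: 0.0
```

```bash
python3 - <<'E'
from h import *
s=r.sense();print(s["eef_pos"],s["eef_rot"],s["width"],s["time"])
o=[]
for n,im,c,p in(("now",r.get_image("side"),"side",s["eef_pos"]),("s0",cv2.imread("pics/side0.png"),"side",np.array([197,-593.1,218.3]))):
    u=proj([p+[0,0,-25],p,p+[0,0,60]],c)
    x,y=u[0].astype(int);b=(x-30,min(y-50,384-80))
    a=cv2.resize(im[b[1]:b[1]+80,b[0]:b[0]+65],None,fx=6,fy=6,interpolation=2)
    for q in u:cv2.circle(a,tuple(int(v) for v in(q-b+.5)*6),3,(255,255,0),-1)
    o.append(a[:480,:390])
cv2.imwrite("pics/a2.png",np.hstack(o))
E
```

```text
[605.05119797  29.70184586 258.29327311] [ 9.99937674e-01  1.11645667e-02 -5.91177702e-06 -7.02915182e-06] 0.11485252215857175 4.3333
```

View pics/a2.png

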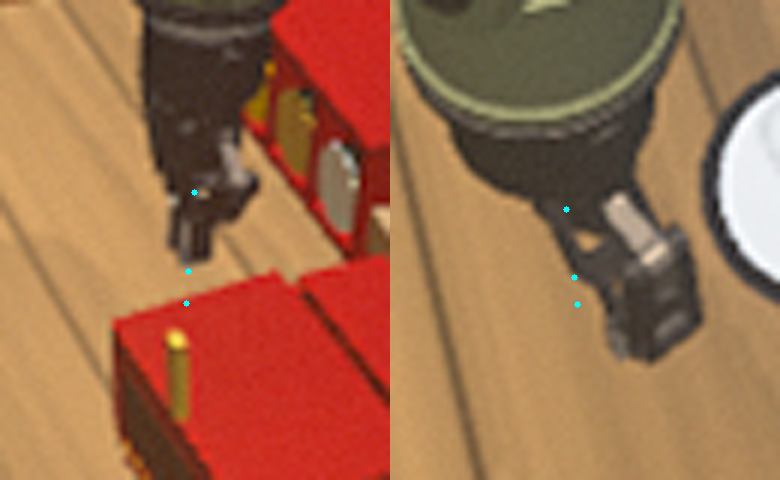

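Emit:
{"api": "send_rows", "payload": {
  "turn": [
    [0,0,0],
    [0,0,0],
    [0,0,0],
    [0,0,0],
    [0,0,0],
    [0,0,0],
    [0,0,0],
    [0,0,0],
    [0,0,0],
    [0,0,0]
  ],
  "xyz": [
    [0,0,0],
    [0,0,0],
    [0,0,0],
    [0,0,0],
    [0,0,0],
    [0,0,0],
    [0,0,-0.08],
    [0,0,-0.12],
    [0,0,-0.16],
    [0,0,-0.16]
  ],
  "grip": [70,70,70,70,70,70,70,70,70,70]
}}

```text
time: 5.22
eef_pos: [603.6, 29.5, 191.5]
eef_rot: [1.0, 0.011, -0.002, 0.0]
force: [-0.9, -1.0, 0.1]
width: 0.821
grip_force: 0.0
```

```bash
python3 - <<'E'
from h import *
s=r.sense();p=s["eef_pos"];print(p,s["width"],s["time"],s["force"])
o=[]
for c in("side","top"):
    im=r.get_image(c)
    u=proj([p+[0,0,-25],p,p+[0,0,60],p+[0,35,-14],p+[0,-35,-14]],c)
    x,y=u[0].astype(int);b=(x-32,y-45)
    a=cv2.resize(im[b[1]:b[1]+75,b[0]:b[0]+65],None,fx=6,fy=6,interpolation=2)
    for q in u:cv2.circle(a,tuple(int(v) for v in(q-b+.5)*6),2,(255,255,0),-1)
    o.append(a)
cv2.imwrite("pics/a3.png",np.hstack(o))
E
```

```text
[603.64427505  29.4764093  191.46198535] 0.8211716036163897 5.2167 [-0.93936143 -0.96329585  0.14498234]
```

View pics/a3.png

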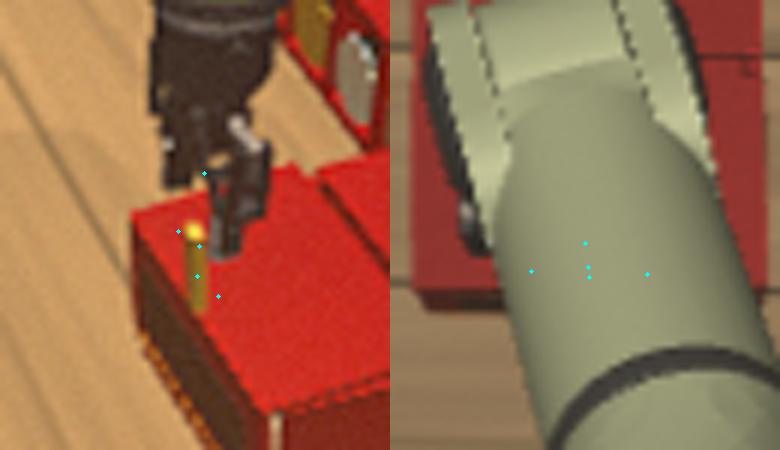

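Emit:
{"api": "send_rows", "payload": {
  "turn": [
    [0,0,0],
    [0,0,0],
    [0,0,0],
    [0,0,0],
    [0,0,0],
    [0,0,0],
    [0,0,0]
  ],
  "xyz": [
    [0,0,0],
    [0,0,0],
    [0,0,0],
    [-0.02,-0.02,0],
    [-0.04,-0.05,0],
    [-0.04,-0.05,0],
    [-0.04,-0.05,0]
  ],
  "grip": [85,85,85,85,85,85,85]
}}

```text
time: 5.9
eef_pos: [588.5, 8.0, 194.7]
eef_rot: [1.0, 0.01, 0.0, 0.0]
force: [0.7, -0.6, 0.0]
width: 0.992
grip_force: 0.0
```

```bash
python3 - <<'E'
from h import *
s=r.sense();p=s["eef_pos"];print(p,s["width"],s["time"],s["force"])
o=[]
P0=np.array([197,-593.1,218.3])
for im,c,p in((r.get_image("side"),"side",p),(cv2.imread("pics/top0.png"),"top",P0)):
    u=proj([p+[0,0,-25],p,p+[0,0,60],p+[0,42,-12],p+[0,-42,-12]],c)
    if c=="top":u=proj([p,p+[0,0,60],p+[-.315*42,.949*42,-12],p-[-.315*42,.949*42,12]],c)
    x,y=u[0].astype(int);b=(x-32,y-45)
    a=cv2.resize(im[b[1]:b[1]+75,b[0]:b[0]+65],None,fx=6,fy=6,interpolation=2)
    for q in u:cv2.circle(a,tuple(int(v) for v in(q-b+.5)*6),2,(255,255,0),-1)
    o.append(a)
cv2.imwrite("pics/a4.png",np.hstack(o))
E
```

```text
[588.50306789   8.02736634 194.66118921] 0.9918421067569774 5.9 [ 0.72103094 -0.61922813  0.01785471]
```

View pics/a4.png

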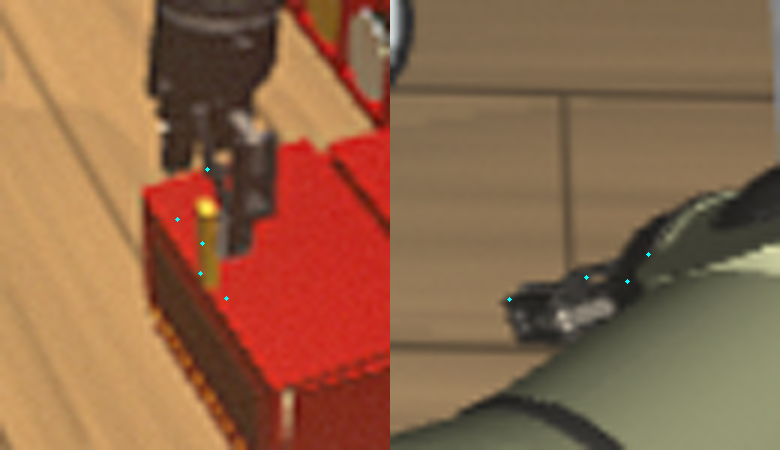

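Emit:
{"api": "send_rows", "payload": {
  "turn": [
    [0,0,0],
    [0,0,0],
    [0,0,0],
    [0,0,0],
    [0,0,0],
    [0,0,0],
    [0,0,0],
    [0,0,0],
    [0,0,0],
    [0,0,0],
    [0,0,0]
  ],
  "xyz": [
    [0,0,0.08],
    [0,0,0.15],
    [0.1,-0.05,0.15],
    [0.2,-0.1,0.15],
    [0.2,-0.1,0.1],
    [0.2,-0.1,0.05],
    [0.2,-0.1,0.0],
    [0.2,-0.1,-0.02],
    [0.2,-0.1,-0.04],
    [0.2,-0.1,-0.05],
    [0.2,-0.1,-0.05]
  ],
  "grip": [85,85,10,10,10,10,10,10,10,10,10]
}}

```text
time: 6.87
eef_pos: [669.0, -30.2, 174.3]
eef_rot: [1.0, 0.011, -0.0, -0.0]
force: [-0.0, 0.4, 0.8]
width: 0.119
grip_force: 0.0
```

```bash
python3 - <<'E'
from h import *
s=r.sense();p=s["eef_pos"];print(p,s["width"],s["time"],s["force"],s["joints"])
o=[]
for c in("side","top"):
    im=r.get_image(c);cv2.imwrite(f"pics/{c}_n.png",im)
    u=proj([p+[0,0,-25],p,p+[0,0,60]],c)
    x,y=u[0].astype(int);b=(x-32,y-50)
    a=cv2.resize(im[b[1]:b[1]+75,b[0]:b[0]+65],None,fx=6,fy=6,interpolation=2)
    for q in u:cv2.circle(a,tuple(int(v) for v in(q-b+.5)*6),2,(255,255,0),-1)
    o.append(a)
cv2.imwrite("pics/a5.png",np.hstack(o))
E
```

```text
[669.04638725 -30.21848414 174.27210717] 0.11931984336342481 6.8667 [-0.02716722  0.37865137  0.83573673] [ 0.11242868  0.64610908 -0.24793228  1.50393568  0.17494544  1.01338399
 -1.72852311]
```

View pics/a5.png

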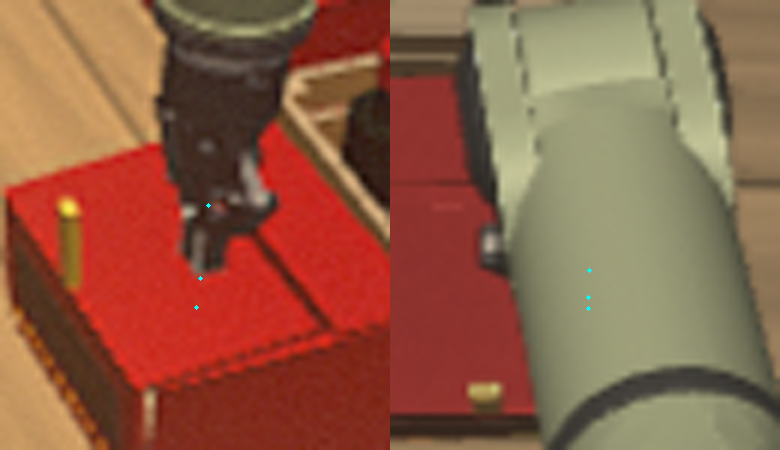

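Emit:
{"api": "send_rows", "payload": {
  "turn": [
    [0,0,0],
    [0,0,0],
    [0,0,0],
    [0,0,0]
  ],
  "xyz": [
    [0,0,-0.01],
    [0,0,-0.015],
    [0,0,-0.02],
    [0,0,-0.025]
  ],
  "grip": [10,10,10,10]
}}

```text
time: 7.3
eef_pos: [669.1, -30.3, 164.2]
eef_rot: [1.0, 0.011, 0.0, 0.0]
force: [-0.3, 0.6, 0.0]
width: 0.116
grip_force: 0.0
```

Emit:
{"api": "send_rows", "payload": {
  "turn": [
    [0,0,0],
    [0,0,0],
    [0,0,0]
  ],
  "xyz": [
    [0,0,-0.01],
    [0,0,-0.015],
    [0,0,-0.02]
  ],
  "grip": [10,10,10]
}}

```text
time: 7.55
eef_pos: [668.9, -30.3, 155.9]
eef_rot: [1.0, 0.011, -0.0, -0.0]
force: [-0.4, -0.0, -0.2]
width: 0.122
grip_force: 0.0
```

Emit:
{"api": "send_rows", "payload": {
  "turn": [
    [0,0,0],
    [0,0,0],
    [0,0,0],
    [0,0,0]
  ],
  "xyz": [
    [0,0,-0.01],
    [0,0,-0.015],
    [0,0,-0.02],
    [0,0,-0.025]
  ],
  "grip": [10,10,10,10]
}}

```text
time: 7.88
eef_pos: [669.0, -30.3, 146.1]
eef_rot: [1.0, 0.011, -0.0, -0.0]
force: [0.1, -0.4, -0.1]
width: 0.114
grip_force: 0.0
```

Emit:
{"api": "send_rows", "payload": {
  "turn": [
    [0,0,0],
    [0,0,0],
    [0,0,0],
    [0,0,0]
  ],
  "xyz": [
    [0,0,-0.005],
    [0,0,-0.01],
    [0,0,-0.015],
    [0,0,-0.02]
  ],
  "grip": [10,10,10,10]
}}

```text
time: 8.22
eef_pos: [669.1, -30.3, 138.1]
eef_rot: [1.0, 0.011, 0.0, 0.0]
force: [1.0, 0.1, 0.7]
width: 0.114
grip_force: 0.0
```

Emit:
{"api": "send_rows", "payload": {
  "turn": [
    [0,0,0],
    [0,0,0],
    [0,0,0]
  ],
  "xyz": [
    [0,0,-0.005],
    [0,0,-0.01],
    [0,0,-0.01]
  ],
  "grip": [10,10,10]
}}

```text
time: 8.47
eef_pos: [668.9, -30.3, 133.8]
eef_rot: [1.0, 0.011, -0.0, -0.0]
force: [0.6, -0.6, 0.0]
width: 0.119
grip_force: 0.0
```

```bash
python3 - <<'E'
from h import *
s=r.sense();p=s["eef_pos"];print(p,s["force"],s["joint_torque"])
im=r.get_image("side");cv2.imwrite("pics/side_n2.png",im)
d=cv2.absdiff(im,cv2.imread("pics/side_n.png")).max(2)
u=proj([p+[0,0,-25]],"side");print(u)
b=(240,120);a=cv2.resize(im[120:215,240:345],None,fx=6,fy=6,interpolation=2)
q=(u[0]-b+.5)*6;cv2.circle(a,(int(q[0]),int(q[1])),2,(255,255,0),-1)
cv2.imwrite("pics/a6.png",a)
E
```

```text
[668.86982189 -30.31821918 133.83021646] [ 0.63761406 -0.5987653   0.04522474] [-2.80875183e-02 -1.05749617e+02 -3.18751372e+00 -3.46436799e+01
  4.49037203e-02 -1.48115451e-01 -2.12562602e-02]
[[298.26736649 180.30188433]]
```

View pics/a6.png

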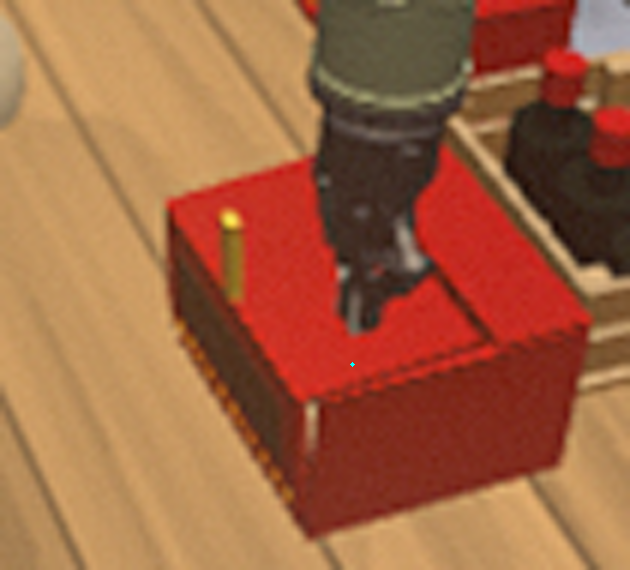

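Emit:
{"api": "send_rows", "payload": {
  "turn": [
    [0,0,0],
    [0,0,0],
    [0,0,0]
  ],
  "xyz": [
    [0,0,-0.005],
    [0,0,-0.01],
    [0,0,-0.01]
  ],
  "grip": [10,10,10]
}}

```text
time: 8.77
eef_pos: [670.7, -30.3, 131.3]
eef_rot: [1.0, 0.011, 0.002, -0.0]
force: [3.8, 0.1, 5.1]
width: 0.12
grip_force: 2.8
```

Emit:
{"api": "send_rows", "payload": {
  "turn": [
    [0,0,0],
    [0,0,0],
    [0,0,0],
    [0,0,0],
    [0,0,0],
    [0,0,0],
    [0,0,0],
    [0,0,0],
    [0,0,0],
    [0,0,0],
    [0,0,0],
    [0,0,0]
  ],
  "xyz": [
    [0,0,0.1],
    [0,0,0.2],
    [0,0,0.25],
    [-0.06,0.05,0.25],
    [-0.12,0.1,0.25],
    [-0.16,0.15,0.25],
    [-0.16,0.15,0.25],
    [-0.16,0.15,0.25],
    [-0.16,0.15,0.2],
    [-0.16,0.15,0.15],
    [-0.16,0.15,0.1],
    [-0.16,0.15,0.1]
  ],
  "grip": [10,10,70,70,70,70,70,70,70,70,70,70],
  "grip_force": 25
}}

```text
time: 9.77
eef_pos: [603.8, 28.6, 166.8]
eef_rot: [1.0, 0.011, -0.002, 0.0]
force: [-0.5, 0.4, 0.4]
width: 0.824
grip_force: 0.0
```

Emit:
{"api": "send_rows", "payload": {
  "turn": [
    [0,0,0],
    [0,0,0],
    [0,0,0],
    [0,0,0],
    [0,0,0],
    [0,0,0],
    [0,0,0]
  ],
  "xyz": [
    [0,0,0],
    [0,0,0],
    [0,0,0],
    [0,0,0],
    [0,0,0],
    [0,0,0],
    [0,0,0]
  ],
  "grip": [5,5,5,5,5,5,5]
}}

```text
time: 10.35
eef_pos: [605.8, 31.1, 171.6]
eef_rot: [1.0, 0.012, 0.001, -0.001]
force: [-0.6, 6.7, 7.7]
width: 0.204
grip_force: 28.7
```

Emit:
{"api": "send_rows", "payload": {
  "turn": [
    [0,0,0],
    [0,0,0],
    [0,0,0],
    [0,0,0],
    [0,0,0],
    [0,0,0]
  ],
  "xyz": [
    [-0.02,0,0],
    [-0.041,0,-0.002],
    [-0.081,-0.001,-0.008],
    [-0.12,-0.002,-0.018],
    [-0.16,-0.003,-0.032],
    [-0.16,-0.003,-0.032]
  ],
  "grip": [5,5,5,5,5,5],
  "grip_force": 20
}}

```text
time: 10.85
eef_pos: [539.0, 28.7, 157.1]
eef_rot: [1.0, 0.011, -0.001, -0.0]
force: [1.6, 3.2, -3.7]
width: 0.202
grip_force: 25.7
```

Emit:
{"api": "send_rows", "payload": {
  "turn": [
    [0,0,0],
    [0,0,0],
    [0,0,0],
    [0,0,0],
    [0,0,0],
    [0,0,0],
    [0,0,0],
    [0,0,0]
  ],
  "xyz": [
    [-0.036,0,-0.018],
    [-0.071,-0.001,-0.039],
    [-0.104,-0.002,-0.063],
    [-0.133,-0.003,-0.091],
    [-0.16,-0.003,-0.122],
    [-0.184,-0.004,-0.155],
    [-0.204,-0.004,-0.19],
    [-0.204,-0.004,-0.19]
  ],
  "grip": [5,5,5,5,5,5,5,5]
}}

```text
time: 11.52
eef_pos: [458.9, 25.8, 80.3]
eef_rot: [1.0, 0.011, -0.001, 0.001]
force: [-2.8, -5.5, -0.1]
width: 0.202
grip_force: 24.0
```

```bash
python3 - <<'E'
from h import *
for c in("side","top"):
    im=r.get_image(c);cv2.imwrite(f"pics/{c}_d.png",im)
    for t in("door_tab","tray_grip","stopper_center","tray_pocket","tray"):
        print(c,t,[(np.round(m["position"],1).tolist(),round(m["score"],2)) for m in r.mark_of(t,c)][:3])
E
```

```text
side door_tab [([248.7, 181.7], 0.87)]
side tray_grip [([294.1, 170.1], 0.62)]
side stopper_center []
side tray_pocket [([288.5, 171.2], 0.56)]
side tray [([291.9, 186.8], 0.61)]
top door_tab []
top tray_grip [([232.1, 146.4], 0.68)]
top stopper_center [([219.9, 146.6], 0.58)]
top tray_pocket [([219.2, 152.6], 0.63)]
top tray [([231.1, 151.2], 0.62)]
```

Emit:
{"api": "send_rows", "payload": {
  "turn": [
    [0,0,0],
    [0,0,0],
    [0,0,0],
    [0,0,0],
    [0,0,0],
    [0,0,0],
    [0,0,0],
    [0,0,0],
    [0,0,0],
    [0,0,0],
    [0,0,0],
    [0,0,0]
  ],
  "xyz": [
    [-0.016,0,-0.037],
    [-0.029,0,-0.075],
    [-0.029,0,-0.075],
    [-0.029,0,-0.075],
    [-0.029,0,-0.075],
    [-0.029,0,-0.075],
    [-0.06,0,-0.075],
    [-0.08,0,0.0],
    [-0.08,0,0.1],
    [-0.08,0,0.2],
    [-0.08,0,0.3],
    [-0.08,0,0.37]
  ],
  "grip": [5,5,85,85,85,85,85,85,85,85,85,85]
}}

```text
time: 13.12
eef_pos: [428.2, 27.2, 233.7]
eef_rot: [1.0, 0.011, 0.002, -0.0]
force: [0.9, 0.5, -0.1]
width: 0.996
grip_force: 0.0
```

```bash
python3 - <<'E'
from h import *
np.set_printoptions(precision=1,suppress=True)
o=[];R={}
for c in("side","top"):
    im=r.get_image(c);cv2.imwrite(f"pics/{c}_e.png",im)
    for t in("door_tab","tray_grip","stopper_center","tray_pocket","tray"):
        m=r.mark_of(t,c);R[c,t]=m[0]["position"] if m else None
        print(c,t,[(np.round(k["position"],1).tolist(),round(k["score"],2)) for k in m][:3])
    q=(225,120) if c=="side" else (180,100)
    o.append(cv2.resize(im[q[1]:q[1]+100,q[0]:q[0]+100],(400,400),interpolation=2))
for t in("door_tab","tray_grip","stopper_center","tray_pocket","tray"):
    if R["side",t] is not None and R["top",t] is not None:print(t,*tri(R["side",t],R["top",t]))
cv2.imwrite("pics/a7.png",np.hstack(o))
E
```

```text
side door_tab [([244.1, 194.0], 0.77), ([277.7, 185.6], 0.44)]
side tray_grip [([296.9, 172.8], 0.63)]
side stopper_center [([197.4, 141.5], 0.35)]
side tray_pocket [([287.2, 173.6], 0.61)]
side tray [([291.2, 187.4], 0.54)]
top door_tab [([234.5, 168.6], 0.33)]
top tray_grip [([229.4, 147.1], 0.57)]
top stopper_center [([317.3, 222.6], 0.6), ([217.5, 148.4], 0.37)]
top tray_pocket [([219.3, 150.5], 0.78)]
top tray [([231.4, 150.3], 0.61), ([118.5, 184.6], 0.35)]
door_tab [534.5  29.4  52. ] 149.98646486285753
tray_grip [693.8  42.8  79.9] 9.240636532540565
stopper_center [ 307.4 -219.4  532.1] 102.2792463852994
tray_pocket [679.5  85.8  46.1] 8.11900034429679
tray [688.   41.2   2.3] 17.991363725890213
```

View pics/a7.png

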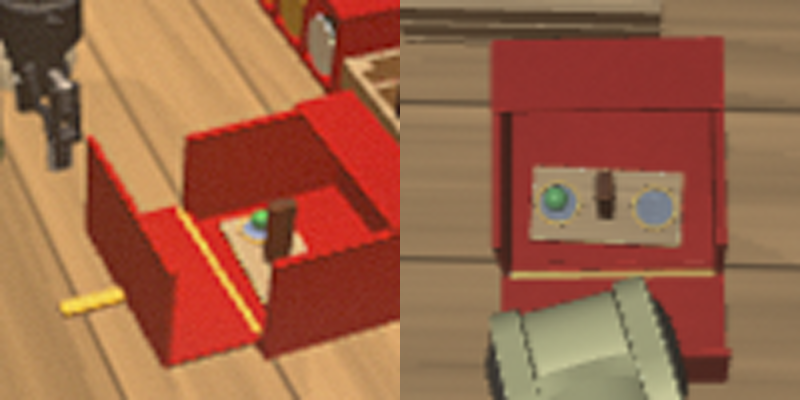

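```bash
python3 - <<'E'
from h import *
np.set_printoptions(precision=1,suppress=True)
print("griptop",tri((295.4,170.4),(230.9,145.1)),onz((230.9,145.1),"top",100),onz((295.4,170.4),"side",100))
print("mid",onz((231.1,150.85),"top",22),onz((180+157/4-.4,100+203/4-.4),"top",22),onz((180+255/4-.4,100+207/4-.4),"top",22))
# brown mask
for c,(x0,y0,x1,y1) in(("top",(222,138,242,160)),("side",(288,166,302,190))):
    im=cv2.imread(f"pics/{c}_e.png")[y0:y1,x0:x1];h=cv2.cvtColor(im,cv2.COLOR_BGR2HSV)
    m=(im[...,2]<110)&(im[...,2].astype(int)-im[...,1]<60)&(im[...,1]<75);v=np.argwhere(m)
    print(c,len(v),(v.mean(0)+[y0,x0])[::-1],(v.min(0)+[y0,x0])[::-1],(v.max(0)+[y0,x0])[::-1])
for z in(20,60,100):print(proj([[684,29,z]],"top"),proj([[684,29,z]],"side"))
# refine the z-bias check: colours of gripper not used
E
```

```text
griptop (array([689.8,  38.1, 100. ]), np.float64(3.7796583184581536)) [691.7  37.6 100. ] [687.8  38.1 100. ]
mid [689.5  39.4  22. ] [690.5  88.3  22. ] [688.6  -9.4  22. ]
top 38 [231.  148.4] [229 143] [233 154]
side 75 [294.3 177.8] [291 172] [298 184]
[[233.7 152.4]] [[293.9 186. ]]
[[233.4 149.8]] [[294.6 179.1]]
[[233.1 147.1]] [[295.5 172. ]]
```

Emit:
{"api": "send_rows", "payload": {
  "turn": [
    [0,0,-0.05],
    [0,0,-0.05],
    [0,0,-0.05],
    [0,0,-0.05],
    [0,0,-0.05],
    [0,0,-0.05],
    [0,0,-0.05],
    [0,0,-0.05],
    [0,0,-0.05],
    [0,0,-0.05],
    [0,0,-0.05],
    [0,0,-0.05],
    [0,0,-0.05],
    [0,0,-0.05],
    [0,0,-0.05],
    [0,0,-0.05]
  ],
  "xyz": [
    [0.08,0,0],
    [0.16,0,0],
    [0.25,0.03,0],
    [0.34,0.03,0],
    [0.43,0.03,0],
    [0.52,0.03,0],
    [0.6,0.03,0],
    [0.646,0.03,0],
    [0.646,0.03,0],
    [0.646,0.03,-0.08],
    [0.646,0.03,-0.16],
    [0.646,0.03,-0.24],
    [0.646,0.03,-0.32],
    [0.646,0.03,-0.38],
    [0.646,0.03,-0.41],
    [0.646,0.03,-0.41]
  ],
  "grip": [60,60,60,60,60,60,60,60,60,60,60,60,60,60,60,60],
  "grip_force": 40
}}

```text
time: 15.05
eef_pos: [684.0, 38.8, 62.7]
eef_rot: [1.0, -0.008, -0.002, 0.0]
force: [0.0, -0.6, 0.3]
width: 0.702
grip_force: 0.0
```

Emit:
{"api": "send_rows", "payload": {
  "turn": [
    [0,0,0],
    [0,0,0],
    [0,0,0],
    [0,0,0],
    [0,0,0],
    [0,0,0],
    [0,0,0],
    [0,0,0],
    [0,0,0],
    [0,0,0],
    [0,0,0],
    [0,0,0]
  ],
  "xyz": [
    [0,0,0],
    [0,0,0],
    [0,0,0],
    [0,0,0],
    [0,0,0],
    [0,0,0],
    [0,0,0],
    [0,0,0],
    [0,0,0],
    [0,0,0],
    [0,0,0],
    [0,0,0]
  ],
  "grip": [50,40,34,30,26,23,20,18,16,12,10,10]
}}

```text
time: 16.05
eef_pos: [686.0, 39.1, 65.7]
eef_rot: [1.0, -0.008, 0.0, -0.0]
force: [-2.4, 1.7, 6.2]
width: 0.172
grip_force: 40.4
```

Emit:
{"api": "send_rows", "payload": {
  "turn": [
    [0,0,0],
    [0,0,0],
    [0,0,0],
    [0,0,0],
    [0,0,0],
    [0,0,0],
    [0,0,0],
    [0,0,0],
    [0,0,0],
    [0,0,0],
    [0,0,0],
    [0,0,0]
  ],
  "xyz": [
    [0,0,0.003],
    [0,0,0.008],
    [0,0,0.015],
    [0,0,0.025],
    [0,0,0.037],
    [0,0,0.05],
    [0,0,0.065],
    [0,0,0.08],
    [0,0,0.09],
    [0,0,0.097],
    [0,0,0.1],
    [0,0,0.1]
  ],
  "grip": [10,10,10,10,10,10,10,10,10,10,10,10]
}}

```text
time: 17.05
eef_pos: [685.9, 38.9, 105.8]
eef_rot: [1.0, -0.009, 0.0, -0.0]
force: [-0.6, 0.5, -1.5]
width: 0.174
grip_force: 39.5
```

```bash
cat > chk.py <<'E'
from h import *
np.set_printoptions(precision=1,suppress=True)
s=r.sense();print(s["time"],s["eef_pos"],s["eef_rot"],s["force"],s["torque"],s["width"],s["grip_force"])
for c in("side","top"):
    r.get_image(c);R={}
    for t in("tray_grip","stopper_center","tray_pocket","tray"):
        m=r.mark_of(t,c);print(c,t,[(np.round(k["position"],1).tolist(),round(k["score"],2)) for k in m][:2])
E
python3 chk.py
```

```text
17.05 [685.9  38.9 105.8] [ 1. -0.  0. -0.] [-0.6  0.5 -1.5] [-0.  0. -0.] 0.17406078053886007 39.51696038246155
side tray_grip [([295.1, 166.4], 0.72)]
side stopper_center []
side tray_pocket [([289.4, 165.8], 0.76), ([293.0, 181.3], 0.68)]
side tray [([291.6, 178.7], 0.8)]
top tray_grip [([232.2, 145.8], 0.64)]
top stopper_center []
top tray_pocket [([235.8, 167.7], 0.74), ([218.1, 147.8], 0.41)]
top tray [([231.5, 149.7], 0.49)]
```

Emit:
{"api": "send_rows", "payload": {
  "turn": [
    [0,0,0],
    [0,0,0],
    [0,0,0],
    [0,0,0],
    [0,0,0],
    [0,0,0],
    [0,0,0],
    [0,0,0],
    [0,0,0],
    [0,0,0],
    [0,0,0],
    [0,0,0],
    [0,0,0],
    [0,0,0],
    [0,0,0],
    [0,0,0]
  ],
  "xyz": [
    [0,0,0.005],
    [0,0,0.015],
    [0,0,0.03],
    [0,0,0.05],
    [0,0,0.075],
    [0,0,0.1],
    [0,0,0.13],
    [0,0,0.16],
    [0,0,0.19],
    [0,0,0.22],
    [0,0,0.25],
    [0,0,0.28],
    [0,0,0.3],
    [0,0,0.315],
    [0,0,0.322],
    [0,0,0.325]
  ],
  "grip": [10,10,10,10,10,10,10,10,10,10,10,10,10,10,10,10]
}}

```text
time: 18.88
eef_pos: [685.9, 38.9, 235.8]
eef_rot: [1.0, -0.008, 0.0, -0.0]
force: [-0.3, -0.3, -1.6]
width: 0.177
grip_force: 39.5
```

```bash
python3 chk.py
```

```text
18.8833 [685.9  38.9 235.8] [ 1. -0.  0. -0.] [-0.3 -0.3 -1.6] [-0.1  0.   0. ] 0.17702821802922647 39.53181982040405
side tray_grip [([298.3, 138.0], 0.92)]
side stopper_center [([293.4, 141.0], 0.39), ([292.8, 142.2], 0.35)]
side tray_pocket [([294.8, 141.1], 0.56), ([293.4, 154.3], 0.46)]
side tray [([296.0, 158.5], 0.66), ([228.7, 137.9], 0.45)]
top tray_grip []
top stopper_center []
top tray_pocket [([214.5, 138.6], 0.53)]
top tray []
```

Emit:
{"api": "send_rows", "payload": {
  "turn": [
    [0,0,0],
    [0,0,0],
    [0,0,0],
    [0,0,0],
    [0,0,0],
    [0,0,0],
    [0,0,0],
    [0,0,0],
    [0,0,0],
    [0,0,0],
    [0,0,0],
    [0,0,0],
    [0,0,0],
    [0,0,0],
    [0,0,0],
    [0,0,0],
    [0,0,0],
    [0,0,0],
    [0,0,0],
    [0,0,0]
  ],
  "xyz": [
    [0,0,0],
    [-0.001,-0.001,0],
    [-0.003,-0.003,0],
    [-0.006,-0.008,0],
    [-0.011,-0.014,0],
    [-0.019,-0.024,0],
    [-0.028,-0.037,0],
    [-0.04,-0.052,0],
    [-0.055,-0.071,0],
    [-0.072,-0.093,0],
    [-0.092,-0.119,0],
    [-0.114,-0.147,0],
    [-0.138,-0.179,0],
    [-0.164,-0.212,0],
    [-0.192,-0.249,0],
    [-0.221,-0.287,0],
    [-0.252,-0.326,0],
    [-0.283,-0.367,0],
    [-0.315,-0.409,0],
    [-0.348,-0.452,0]
  ],
  "grip": [10,10,10,10,10,10,10,10,10,10,10,10,10,10,10,10,10,10,10,10]
}}

```text
time: 21.05
eef_pos: [545.2, -143.4, 235.7]
eef_rot: [1.0, -0.009, 0.0, 0.0]
force: [0.1, -0.3, -2.2]
width: 0.18
grip_force: 39.5
```

Emit:
{"api": "send_rows", "payload": {
  "turn": [
    [0,0,0],
    [0,0,0],
    [0,0,0],
    [0,0,0],
    [0,0,0],
    [0,0,0],
    [0,0,0],
    [0,0,0],
    [0,0,0],
    [0,0,0],
    [0,0,0],
    [0,0,0],
    [0,0,0],
    [0,0,0],
    [0,0,0],
    [0,0,0],
    [0,0,0],
    [0,0,0],
    [0,0,0],
    [0,0,0]
  ],
  "xyz": [
    [-0.033,-0.043,0],
    [-0.065,-0.085,0],
    [-0.096,-0.126,0],
    [-0.127,-0.165,0],
    [-0.156,-0.203,0],
    [-0.184,-0.24,0],
    [-0.21,-0.273,0],
    [-0.234,-0.305,0],
    [-0.256,-0.333,0],
    [-0.276,-0.359,0],
    [-0.293,-0.381,0],
    [-0.308,-0.4,0],
    [-0.32,-0.415,0],
    [-0.329,-0.428,0],
    [-0.337,-0.438,0],
    [-0.342,-0.444,0],
    [-0.345,-0.449,0],
    [-0.347,-0.451,0],
    [-0.348,-0.452,0],
    [-0.348,-0.452,0]
  ],
  "grip": [10,10,10,10,10,10,10,10,10,10,10,10,10,10,10,10,10,10,10,10]
}}

```text
time: 22.72
eef_pos: [407.6, -322.5, 235.5]
eef_rot: [1.0, -0.008, -0.0, -0.0]
force: [-0.2, -0.0, -2.2]
width: 0.178
grip_force: 39.5
```

```bash
python3 chk.py; python3 - <<'E'
from h import *
for z in(100,182):print(z,proj([[411.5,-323,z],[411.5,-323,z+76],[411.5,-275,z+20]],"side"),proj([[411.5,-323,z],[411.5,-323,z+76],[411.5,-275,z+20]],"top"))
E
```

```text
22.7167 [ 407.6 -322.5  235.5] [ 1. -0. -0. -0.] [-0.2 -0.  -2.2] [ 0.  -0.1  0. ] 0.17830116975964302 39.525266289711
side tray_grip [([265.3, 223.1], 0.88)]
side stopper_center [([337.8, 291.4], 0.6), ([257.8, 223.7], 0.47)]
side tray_pocket [([257.5, 222.7], 0.85)]
side tray [([263.3, 240.8], 0.83)]
top tray_grip [([334.1, 215.7], 0.66)]
top stopper_center [([315.0, 213.0], 0.47)]
top tray_pocket [([319.0, 218.4], 0.63)]
top tray [([330.5, 221.1], 0.81)]
100 [[263.76989527 255.91729473]
 [264.40355562 241.55504072]
 [258.89689124 241.21169876]] [[325.87143796 220.3535326 ]
 [329.58474591 218.15442884]
 [313.74186507 219.50776673]]
182 [[264.45603927 240.36547039]
 [265.15505264 224.52195468]
 [259.33645094 225.19846607]] [[329.89276434 217.97201346]
 [334.00188694 215.53849943]
 [317.19100765 217.05293106]]
```

Emit:
{"api": "send_rows", "payload": {
  "turn": [
    [0,0,0],
    [0,0,0],
    [0,0,0],
    [0,0,0],
    [0,0,0],
    [0,0,0],
    [0,0,0],
    [0,0,0],
    [0,0,0],
    [0,0,0],
    [0,0,0],
    [0,0,0],
    [0,0,0],
    [0,0,0],
    [0,0,0],
    [0,0,0],
    [0,0,0],
    [0,0,0],
    [0,0,0],
    [0,0,0]
  ],
  "xyz": [
    [0,0,-0.002],
    [0,0,-0.006],
    [0,0,-0.013],
    [0,0,-0.025],
    [0,0,-0.04],
    [0,0,-0.06],
    [0,0,-0.08],
    [0,0,-0.1],
    [0,0,-0.12],
    [0,0,-0.14],
    [0,0,-0.16],
    [0,0,-0.175],
    [0,0,-0.187],
    [0,0,-0.194],
    [0,0,-0.198],
    [0,0,-0.2],
    [0,0,-0.2],
    [0,0,-0.2],
    [0,0,-0.2],
    [0,0,-0.2]
  ],
  "grip": [10,10,10,10,10,10,10,10,10,10,10,10,10,10,10,10,10,10,10,10]
}}

```text
time: 24.88
eef_pos: [407.5, -322.8, 155.7]
eef_rot: [1.0, -0.008, 0.0, 0.0]
force: [0.4, 0.5, -0.9]
width: 0.176
grip_force: 39.5
```

```bash
python3 chk.py
```

```text
24.8833 [ 407.5 -322.8  155.7] [ 1. -0.  0.  0.] [ 0.4  0.5 -0.9] [-0.  0.  0.] 0.17605598907382305 39.5264607667923
side tray_grip [([262.9, 239.7], 0.72)]
side stopper_center [([258.1, 237.7], 0.4), ([313.5, 333.0], 0.2)]
side tray_pocket [([259.3, 239.0], 0.85)]
side tray [([262.3, 256.0], 0.65)]
top tray_grip [([329.1, 220.1], 0.63)]
top stopper_center [([312.5, 216.4], 0.53), ([118.5, 183.4], 0.28)]
top tray_pocket [([311.6, 220.0], 0.81)]
top tray [([325.3, 219.8], 0.63)]
```

Emit:
{"api": "send_rows", "payload": {
  "turn": [
    [0,0,0],
    [0,0,0],
    [0,0,0],
    [0,0,0],
    [0,0,0],
    [0,0,0],
    [0,0,0],
    [0,0,0],
    [0,0,0],
    [0,0,0],
    [0,0,0],
    [0,0,0]
  ],
  "xyz": [
    [0,0,0],
    [0,0,0],
    [0,0,0],
    [0,0,0],
    [0,0,0],
    [0,0,0],
    [0,0,0],
    [0,0,0],
    [0,0,0],
    [0,0,0],
    [0,0,0],
    [0,0,0]
  ],
  "grip": [10,10,10,10,10,10,10,10,10,10,10,10]
}}

```text
time: 26.38
eef_pos: [407.4, -322.7, 155.5]
eef_rot: [1.0, -0.008, -0.0, -0.0]
force: [-0.9, -0.4, -2.6]
width: 0.174
grip_force: 39.5
```

Tray, grip and ball all sit at the predicted pixels for a tray centred about 100 mm over the coaster.

```bash
python3 -c "
from plant import r
print(r.hand_in())"
```

```text
the job is handed in; nothing more can be done
None
```

I handed the job in at about 26 s: the door is down, the camera marks put the ball in its pocket, and the gripper is holding the tray still, level and centred about 10 cm above the nearest coaster; hand-in returned no verdict.

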